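# Set the sagging bench lamp level

### The job

The arm of the orange bench lamp has sagged towards the bench. Raise it on its stiff hinge until the arm is level, then let go so that it stays there by itself. Leave the white lamp beside it as it is.

Things in the scene. Friction and masses are not known exactly. Their poses are not given: they have to be found in the camera images.
- orange_lamp_arm (a joint): Angle of the orange lamp's arm, rad: 0 = arm level, negative = its free end hangs below the hinge, positive = above; it can go from -0.9 to 0.9. The stiff friction hinge holds the arm at any angle; moving the arm takes about 3 to 6 N at its rubber grip.
- orange_lamp_hinge (a point): On the orange lamp's hinge axis, at the top of its post, 200 mm above the bench. The lamp (foot 100 mm across, post 18 mm thick) is screwed down. Axes: z up, y along the level hinge axis, -x the way the arm points seen from above (roughly towards the robot); the arm swings in the x-z plane. A tension knob stands out 33 mm on the +y side.
- orange_lamp_grip (a point): Middle of the black rubber grip, a round bar 16 mm thick, 52 mm long, the free end of the arm, 195 mm from the hinge axis. Pinched from above, fingers closing along the point's y (parallel to the hinge), it turns between them as the arm swings. -x points outward along the arm. 85 to 145 mm from the hinge sits the round orange lamp head, 60 mm across, 24 mm thick.
- white_lamp_grip (a point): The same point on the arm of the white lamp, which is of the same build and stands beside the orange one, its arm at any angle. To be left alone.

How it is judged:
By the outcome, as a careful person would: the job done as asked, in the order asked, and still so for the second after the job is handed in, with the robot touching nothing.
It also fails if it takes over 32 s, if anything falls off the work surface, if the arm or the gripper's body presses on something with over 40 N, if the wrist force passes 120 N, or if a joint passes its speed limit or range.

### The arm

A 7-joint arm with a two-finger parallel gripper is mounted at the origin on a cart in front of the work surface, level with it; the furniture and walls round the work are solid. World frame = base frame: x ahead of the robot, y to its left, z up, the work surface at z = 0. Lengths are in m, angles in rad, forces in N, time in s.
With the tool pointing down it reaches from about 0.4 to 0.85 m from the base axis. Payload 4.5 kg.
Tool frame: the origin (TCP) lies at the very end of the fingers, on their centre line; the grasp point (between the pads) lies 19 mm behind it (r.grip_point_offset is the distance from the TCP to the grasp point, in m); z points along the fingers, y is the line along which they close (so a half turn about z gives the same grasp; the last joint's range is limited). The gripper opens to 88 mm and grips with 3 to 60 N. Pads are 18 mm wide; open, the fingers measure 123 mm over their backs; the gripper's body (75 mm by 187 mm) begins 45 mm behind the grasp point.
Start: joints at [-1.159, 0.689, -0.195, 1.565, 0.157, 0.902, -0.215], TCP at [0.231, 0.581, 0.239] pointing down, gripper open.
Joint ranges: [-3.01, 3.01], [-0.46, 2.08], [-1.47, 1.51], [0.13, 2.56], [-1, 4.14], [0.04, 2.09], [-2.66, 2.66]. Speed limits (rad/s): [2.57, 2.57, 3.14, 3.14, 3.14, 3.14, 3.14].

### API

Orientations are given as a unit quaternion [x, y, z, w].
In Python, from plant import r gives the robot as it stands.
- The arm moves only by the tool carry_out, never from a script. Its argument "rows" is a list of rows, each a list of 3 entries, a list of its own where there are three numbers: the shift along the tool's x, y, z in cm, then the turn, a rotation vector about the tool's x, y, z in degrees, then the closure, from 0 (fully open) to 1 (shut). A call has 1 to 12 rows; each row is the pose to reach, as a shift and turn from the pose commanded when the call began, along the tool's axes at that moment; what a row does not reach only later rows make up. A row lasts 1/10 s, in which the tool goes at most 50 mm and 8.59 degrees, less where a joint would pass 70% of its speed; a pose out of reach is approached as far as the arm can. A call with a gripper value outside its range is refused whole. The fingers move at their own pace and stop on an object; "newtons" is the grip in N (left out, the last holds). Time passes only in rows, so rows that repeat a pose let the fingers close. It gives the time, the measured TCP pose, the force, the opening and the grip force at its end, in the units of the state.
- r.get_state(): the state, without advancing time (a new reading comes with each control period).
- r.snapshot(name): name is "side" or "top" or "wrist"; returns a dict with "image" (400x640x3 uint8, red, green, blue), "fx", "fy", "cx", "cy" (pixels), "pose" (4x4, takes a point from camera to world coordinates). Camera axes: x right, y up, looking along -z (the intrinsics and any distortion apply to the point x, -y, -z); pixel columns grow to the right and rows downward; lengths in m; the calibration is good to about 2 mm. The wrist camera is an equidistant fisheye: a pixel r from the principal point sees the ray r / f radians off the axis. A picture is of the moment at which its call begins. There is no depth.
- r.finish_job(): hands the job in; it is judged then, once.
The state is a dict: "clock": time; "q": joint angles; "qd": joint speeds; "joint_torque": joint torques, N m; "tool_pos": TCP position; "eef_rot": TCP orientation; "contact_force": force on the tool from outside, world axes, zero at the start; "moment": the same for the moment, N m; "opening": opening from 0.0 (shut) to 1.0 (fully open); "finger_force": force on a finger pad.
Only numpy, scipy, OpenCV 4.12 (cv2) and the standard library are available. Lean on these libraries where they do the work, as an engineer would, in place of code of your own. Each camera call takes 0.05 s, during which the arm holds its last target. There are 200 camera calls.

## Working session

There is one attempt and no reset: what is moved stays moved. The work goes in short steps, Python scripts to look and compute and a tool call to move; the robot and the scene stay as the last step left them, time stands still between calls to the robot, and variables do not carry over. Pictures are saved under pics/ and viewed, at most 10 in all, crops included, and the job is handed in when it is done.

Besides the shell and the picture viewer there is one more tool, called after "Call:" as name([rows], argument=value, ...), one row to a line, values as JSON. carry_out: Moves the arm, as the interface text tells. Its arguments: {"type":"object","properties":{"rows":{"type":"array"},"newtons":{"type":"number"}},"required":["rows"]}

```bash
mkdir -p pics; python3 - <<'E'
from plant import r
import cv2,pickle
d={}
for n in("side","top"):
    s=r.snapshot(n);d[n]=s;cv2.imwrite(f"pics/{n}0.png",s["image"][:,:,::-1]);print(n,s["fx"],s["cx"],s["cy"],s["pose"].round(3).tolist())
pickle.dump(d,open("d0.pkl","wb"))
s=r.get_state();print(s["clock"],s["tool_pos"],s["eef_rot"],s["opening"],r.grip_point_offset)
E
```

```text
side 475.1848790292567 327.7860567742635 201.8826161663293 [[-0.998, 0.037, -0.054, 0.504], [-0.065, -0.673, 0.737, 0.705], [-0.009, 0.739, 0.674, 0.899], [0.0, 0.0, 0.0, 1.0]]
top 482.0073668664271 316.5195122461841 202.92380975685103 [[-0.003, 0.993, -0.117, 0.466], [-1.0, -0.004, -0.01, -0.023], [-0.011, 0.117, 0.993, 1.321], [0.0, 0.0, 0.0, 1.0]]
0.1 [0.23036935 0.58037732 0.23800889] [ 1.87720157e-01  9.82222204e-01 -8.22064522e-04 -9.68712261e-05] 1.0014358575042162 0.0187
```

View pics/side0.png

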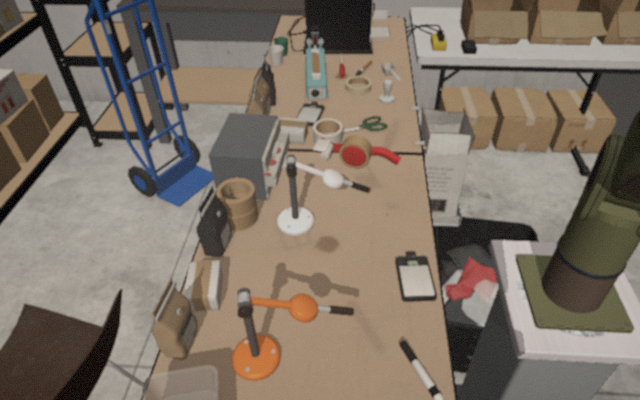

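View pics/top0.png

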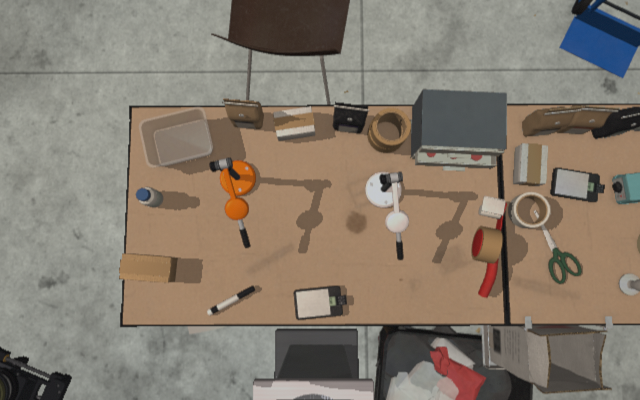

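The side and top views both show the orange lamp: foot near top (238,178), hinge (222,165), grip (244,238). The white lamp is at top (383,190). I'll enlarge crops of the orange lamp for accurate pixels.

```bash
python3 - <<'E'
import cv2,pickle,numpy as np
d=pickle.load(open("d0.pkl","rb"))
a=d["top"]["image"][145:265,190:290,::-1];b=d["side"]["image"][270:390,220:370,::-1]
a=cv2.resize(a,None,fx=4,fy=4,interpolation=2);b=cv2.resize(b,None,fx=4,fy=4,interpolation=2)[:480,:]
a=a[:,:400]
for im in(a,):pass
cv2.imwrite("pics/c0.png",cv2.resize(np.hstack([a,b]),None,fx=.8,fy=.8,interpolation=cv2.INTER_AREA))
E
```

```text
(no output)
```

View pics/c0.png

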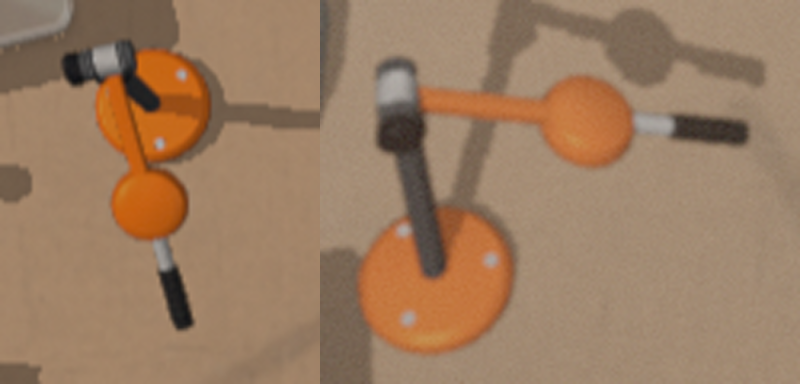

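Crop (3.2x) pixels: grip middle is at top-crop (175.5,298) and side-crop (710,130). The head is at (150,204) and (588,120), and the foot at (153,105) and (436,282). Next I triangulate these and fit the lamp model.

```bash
cat > h.py <<'E'
import numpy as np
from scipy.optimize import least_squares
def proj(s,p):
    T=np.asarray(s["pose"]);c=T[:3,:3].T@(np.asarray(p)-T[:3,3]);return np.array([s["cx"]+s["fx"]*c[0]/-c[2],s["cy"]+s["fy"]*-c[1]/-c[2]])
def tri(obs):
    f=lambda p:np.concatenate([proj(s,p)-u for s,u in obs]);o=least_squares(f,[.5,.2,.1]);return o.x,abs(o.fun).max()
def lamp(v):
    x,y,w,a=v;h=np.array([x,y,.2]);u=np.array([-np.cos(w)*np.cos(a),-np.sin(w)*np.cos(a),np.sin(a)])
    return dict(foot=[x,y,.008],hinge=h,head=h+.115*u,grip=h+.195*u)
def fit(obs):
    f=lambda v:np.concatenate([proj(s,lamp(v)[k])-u for s,k,u in obs]);return least_squares(f,[.55,.17,0,-.2])
E
python3 - <<'E'
from h import *;import pickle
d=pickle.load(open("d0.pkl","rb"));t,s=d["top"],d["side"]
T=lambda x,y:np.array([190+x/3.2,145+y/3.2]);S=lambda x,y:np.array([220+(x-320)/3.2,270+y/3.2])
m=dict(grip=(T(175.5,298),S(710,130)),head=(T(150,204),S(588,120)),foot=(T(153,105),S(436,282)))
obs=[]
for k,(a,b) in m.items(): print(k,tri([(t,a),(s,b)]));obs+=[(t,k,a),(s,k,b)]
o=fit(obs);print(o.x,o.fun.round(1));L=lamp(o.x);print(L)
print(T(112,58),proj(t,L["hinge"]),S(398,90),proj(s,L["hinge"]))
E
```

```text
grip (array([0.5193285 , 0.16723336, 0.12403601]), np.float64(0.5064922926387965))
head (array([0.59032391, 0.18340616, 0.15129539]), np.float64(0.31472168297776193))
foot (array([0.69274409, 0.20872106, 0.00127732]), np.float64(0.2746987470360125))
[ 0.6920034   0.21047451  0.25071681 -0.41472523] [ 0.6  0.6 -0.3  0.3 -0.6  0.3 -0.2 -0.3 -1.   0.1 -0.4 -0.9]
{'foot': [np.float64(0.6920034023679708), np.float64(0.21047450630776948), 0.008], 'hinge': array([0.6920034 , 0.21047451, 0.2       ]), 'head': array([0.59004298, 0.18436187, 0.15366208]), 'grip': array([0.519114  , 0.16619656, 0.121427  ])}
[225.    163.125] [222.58721489 164.26918228] [244.375 298.125] [243.92896739 301.25624875]
```

```bash
cat >> h.py <<'E'
from scipy.spatial.transform import Rotation as R
def todo(r,tcp,w):
    s=r.get_state();C=R.from_quat(s["eef_rot"]);y=np.array([-np.sin(w),np.cos(w),0]);z=np.array([0,0,-1.])
    out=[]
    for y in(y,-y):
        G=R.from_matrix(np.c_[np.cross(y,z),y,z]);out.append((C.inv()*G).as_rotvec(degrees=True).round(1))
    print("shift cm",(C.inv().apply(np.asarray(tcp)-s["tool_pos"])*100).round(2),"turn",*out,"q",s["q"].round(2),"t",s["clock"],"F",s["contact_force"].round(1))
E
python3 - <<'E'
from h import *;from plant import r
todo(r,[.518,.167,.20],.25)
E
```

```text
shift cm [-41.98 -27.81   3.85] turn [ -0.1  -0.  -36. ] [-0.00e+00  1.00e-01  1.44e+02] q [-1.16  0.69 -0.19  1.57  0.16  0.9  -0.22] t 0.1 F [-0.8  0.1 -0.3]
```

Call:
carry_out([
  [[-42,-27.8,3.8],[0,0,-36],0],
  [[-42,-27.8,3.8],[0,0,-36],0],
  [[-42,-27.8,3.8],[0,0,-36],0],
  [[-42,-27.8,3.8],[0,0,-36],0],
  [[-42,-27.8,3.8],[0,0,-36],0],
  [[-42,-27.8,3.8],[0,0,-36],0],
  [[-42,-27.8,3.8],[0,0,-36],0],
  [[-42,-27.8,3.8],[0,0,-36],0],
  [[-42,-27.8,3.8],[0,0,-36],0],
  [[-42,-27.8,3.8],[0,0,-36],0],
  [[-42,-27.8,3.8],[0,0,-36],0],
  [[-42,-27.8,3.8],[0,0,-36],0],
], newtons=25)

```text
clock: 1.3
tool_pos: [0.519, 0.1654, 0.2001]
eef_rot: [-0.123, 0.992, -0.0, -0.0]
contact_force: [-0.8, 0.1, -0.2]
opening: 0.998
finger_force: 0.0
```

```bash
python3 - <<'E'
from h import *;from plant import r;import cv2
todo(r,[.518,.167,.105],.25)
a=r.snapshot("wrist");b=r.snapshot("side")
cv2.imwrite("pics/w1.png",np.vstack([a["image"][:,:,::-1],])) ;cv2.imwrite("pics/s1.png",b["image"][:,:,::-1])
print(a["fx"],a["cx"],a["cy"],a["pose"].round(4).tolist())
E
```

```text
shift cm [0.05 0.18 9.51] turn [-0.  -0.1 -0.2] [-1.000e-01  1.000e-01  1.798e+02] q [-0.14  0.66 -0.42  1.84  0.39  0.72  1.04] t 1.3 F [-0.8  0.1 -0.2]
309.70691628693146 318.30858606774626 209.4418670398158 [[-0.2443, -0.9208, -0.304, 0.4398], [0.9697, -0.232, -0.0766, 0.1455], [0.0, -0.3135, 0.9496, 0.3454], [0.0, 0.0, 0.0, 1.0]]
```

View pics/w1.png

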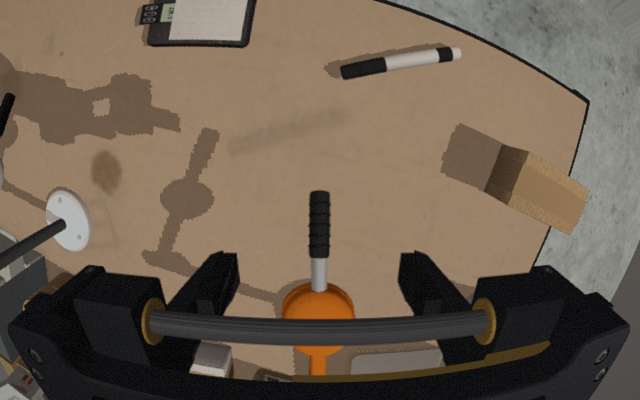

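The wrist view shows the grip centred between the fingertips (column 319.5 against 319) and the arm in line with the tool's x, so I'll go straight down and pinch.

Call:
carry_out([
  [[0,0,4],[0,0,0],0],
  [[0,0,7],[0,0,0],0],
  [[0,0,9],[0,0,0],0],
  [[0,0,9.7],[0,0,0],0],
  [[0,0,9.7],[0,0,0],0.4],
  [[0,0,9.7],[0,0,0],0.7],
  [[0,0,9.7],[0,0,0],1],
  [[0,0,9.7],[0,0,0],1],
  [[0,0,9.7],[0,0,0],1],
  [[0,0,9.7],[0,0,0],1],
  [[0,0,9.7],[0,0,0],1],
  [[0,0,9.7],[0,0,0],1],
], newtons=25)

```text
clock: 2.6
tool_pos: [0.5184, 0.1676, 0.1037]
eef_rot: [-0.125, 0.992, 0.0, -0.0]
contact_force: [0.6, 0.4, 0.6]
opening: 0.296
finger_force: 0.0
```

```bash
python3 - <<'E'
from h import *;from plant import r;import cv2
a=r.snapshot("wrist");b=r.snapshot("side")
t=r.snapshot("top")
cv2.imwrite("pics/m2.png",np.hstack([cv2.resize(a["image"][100:400,120:520,::-1],(400,300)),cv2.resize(b["image"][250:390,200:386,::-1],(400,300))]))
todo(r,[0.692-.195*np.cos(.25),.2095-.195*np.sin(.25),.2-.0187],.25)
E
```

```text
shift cm [ 1.64 -0.09 -7.77] turn [-0.1 -0.  -0. ] [ -0.    0.2 180. ] q [-0.2   0.8  -0.32  1.91  0.5   0.5   0.95] t 2.75 F [-0.4  0.5 -0.6]
```

View pics/m2.png

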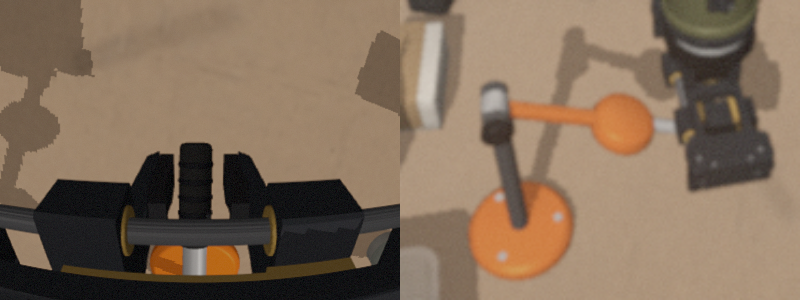

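The fingers are closing around the grip and haven't touched it yet (opening about 26 mm); the grip is centred at crop column 197. I'll finish closing.

Call:
carry_out([
  [[0,0,0],[0,0,0],1],
  [[0,0,0],[0,0,0],1],
  [[0,0,0],[0,0,0],1],
  [[0,0,0],[0,0,0],1],
])

```text
clock: 3.15
tool_pos: [0.5187, 0.1662, 0.1036]
eef_rot: [-0.124, 0.992, -0.001, -0.0]
contact_force: [2.7, -4.7, -0.4]
opening: 0.161
finger_force: 25.0
```

Call:
carry_out([
  [[0.37,0,-0.91],[0,0,0],1],
  [[0.69,0,-1.83],[0,0,0],1],
  [[0.97,0,-2.76],[0,0,0],1],
  [[1.19,0,-3.71],[0,0,0],1],
  [[1.37,0,-4.67],[0,0,0],1],
  [[1.5,0,-5.63],[0,0,0],1],
  [[1.57,0,-6.41],[0,0,0],1],
  [[1.61,0,-7.19],[0,0,0],1],
  [[1.62,0,-7.77],[0,0,0],1],
  [[1.62,0,-7.77],[0,0,0],1],
  [[1.62,0,-7.77],[0,0,0],1],
])

```text
clock: 4.25
tool_pos: [0.5026, 0.1623, 0.1816]
eef_rot: [-0.124, 0.992, -0.001, -0.0]
contact_force: [1.6, -4.7, 1.4]
opening: 0.166
finger_force: 24.5
```

```bash
python3 - <<'E'
from h import *;from plant import r;import cv2,pickle
d={n:r.snapshot(n) for n in("side","wrist")};pickle.dump(d,open("d3.pkl","wb"))
cv2.imwrite("pics/m3.png",np.hstack([cv2.resize(d["wrist"]["image"][100:400,120:520,::-1],(400,300)),cv2.resize(d["side"]["image"][250:390,200:386,::-1],(400,300))]))
todo(r,[0.692-.195*np.cos(.25),.2095-.195*np.sin(.25),.2-.0187],.25)
E
```

```text
shift cm [-0.02 -0.11  0.02] turn [-0.1 -0.1 -0. ] [-1.0e-01  2.0e-01  1.8e+02] q [-0.15  0.67 -0.4   1.91  0.42  0.65  1.  ] t 4.35 F [ 0.9 -5.5  2.5]
```

View pics/m3.png

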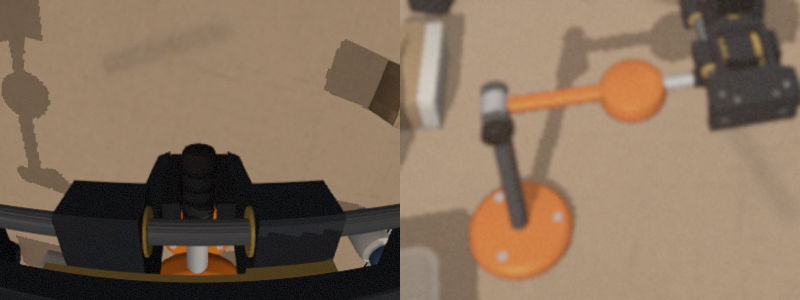

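The arm followed the gripper: head is now at crop (632,90) and looks about level. I'll release it, back off upward and measure.

Call:
carry_out([
  [[0,0,0],[0,0,0],0],
  [[0,0,0],[0,0,0],0],
  [[0,0,0],[0,0,0],0],
  [[0,0,0],[0,0,0],0],
  [[0,0,0],[0,0,0],0],
  [[0,0,0],[0,0,0],0],
  [[0,0,-2],[0,0,0],0],
  [[0,0,-5],[0,0,0],0],
  [[3,0,-8],[0,0,0],0],
  [[8,0,-10],[0,0,0],0],
  [[12,0,-10],[0,0,0],0],
  [[12,0,-10],[0,0,0],0],
])

```text
clock: 5.55
tool_pos: [0.3799, 0.1309, 0.2814]
eef_rot: [-0.126, 0.992, -0.002, -0.003]
contact_force: [0.3, -0.1, -1.2]
opening: 0.997
finger_force: 0.0
```

```bash
python3 - <<'E'
from h import *;from plant import r;import cv2,pickle
d={n:r.snapshot(n) for n in("side","top","wrist")};pickle.dump(d,open("d4.pkl","wb"))
a=cv2.resize(d["top"]["image"][145:265,190:290,::-1],(400,480),interpolation=2);b=cv2.resize(d["side"]["image"][270:390,220:370,::-1],(600,480),interpolation=2)
cv2.imwrite("pics/c4.png",cv2.resize(np.hstack([a,b]),None,fx=.8,fy=.8,interpolation=cv2.INTER_AREA))
for a in(-.05,0,.05):
  L=lamp([.692,.2098,.25,a])
  for k in("head","grip"): print(a,k,((proj(d["top"],L[k])-[190,145])*3.2).round(1),((proj(d["side"],L[k])-[220,270])*3.2+[320,0]).round(1))
E
```

```text
-0.05 head [142.3 211.9] [601.1  73.3]
-0.05 grip [168.5 317.6] [738.1  56. ]
0 head [141.  211.3] [601.   67.1]
0 grip [166.4 317.5] [738.9  45.5]
0.05 head [139.5 210.3] [600.4  60.9]
0.05 grip [164.1 316.7] [738.9  34.9]
```

View pics/c4.png

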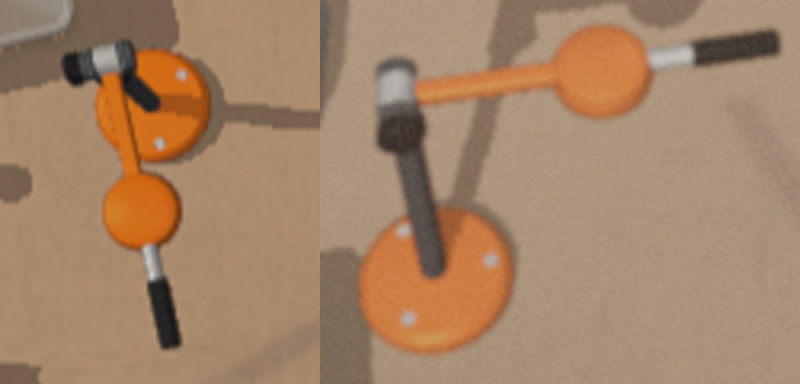

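Side crop: head (602,71), grip middle (736,47), close to the level prediction of (601,67) and (739,45.5). A joint fit of before and after, with camera biases, gives a tighter angle.

```bash
python3 - <<'E'
from h import *;import pickle,cv2
A=pickle.load(open("d0.pkl","rb"));B=pickle.load(open("d4.pkl","rb"))
T=lambda x,y:np.array([190+x/3.2,145+y/3.2])-.3;S=lambda x,y:np.array([220+(x-320)/3.2,270+y/3.2])-.3
def head(s,c):
    im=s["image"];m=(cv2.inRange(cv2.cvtColor(im,cv2.COLOR_RGB2HSV),(2,150,90),(18,255,255)))
    m=cv2.morphologyEx(m,cv2.MORPH_OPEN,np.ones((9,9),np.uint8));n,l,st,ce=cv2.connectedComponentsWithStats(m)
    i=1+np.argmin(np.linalg.norm(ce[1:]-c,axis=1));print(ce[i].round(2),c.round(2),st[i]);return ce[i]
obs=[]
for st,D,h,g in((3,A,(T(150,204),S(588,120)),(T(175.5,298),S(710,130))),(4,B,(T(142,211),S(602.5,71)),(T(164,314),S(736,47)))):
    for c,n in enumerate(("top","side")):
        hc=head(D[n],h[c]);obs+=[(D[n],c,st,"head",hc),(D[n],c,st,"grip",g[c])]
        obs.append((D[n],c,st,"foot",(T(153,105),S(436,282))[c]))
def f(v,wb):
    return np.concatenate([(proj(s,lamp([v[0],v[1],v[2],v[st]])[k])+v[5+2*c:7+2*c]-u)*(.4 if k=="foot" else 1) for s,c,st,k,u in obs]+[v[5:]*wb])
for wb in(.1,.5,2,50):
    o=least_squares(f,[.69,.21,.25,-.4,0,0,0,0,0],args=(wb,));cov=np.linalg.inv(o.jac.T@o.jac)*.16
    print(wb,o.x.round(4),"sd",np.sqrt(np.diag(cov))[3:5].round(4),o.cost.round(2))
E
```

```text
[236.03 208.01] [236.58 208.45] [225 198  23  21 418]
[302.65 307.53] [303.45 307.2 ] [289 295  28  26 597]
[233.9  210.28] [234.08 210.64] [223 200  23  21 434]
[307.51 292.11] [307.98 291.89] [294 279  28  27 643]
0.1 [ 0.6959  0.2109  0.2484 -0.3994  0.0071 -0.0276  0.4763  1.3184  0.4715] sd [0.0081 0.0094] 1.38
0.5 [ 0.6941  0.2114  0.2487 -0.3996  0.0066  0.1499 -0.2801  0.326   0.2036] sd [0.0073 0.0084] 1.42
2 [ 0.6939  0.2114  0.2497 -0.4021  0.0034  0.0511 -0.1822  0.1476  0.0617] sd [0.006  0.0066] 1.65
50 [ 6.938e-01  2.114e-01  2.499e-01 -4.032e-01  2.000e-03  1.000e-04
 -6.000e-04  5.000e-04  1.000e-04] sd [0.0053 0.0057] 1.9
```

```bash
python3 -c "
from plant import r
print(r.finish_job())"
```

```text
the job is handed in; nothing more can be done
None
```

The orange lamp's arm measured level (about 0.004 ± 0.008 rad) after I let go, with the gripper clear; the white lamp was not touched, and the job is handed in at about 5.7 s of robot time.

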